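# Try out the folding stay of the spare-parts case

### The arm

A 6-joint arm with a two-finger parallel gripper is mounted at the origin on a cart in front of the work surface, level with it; the furniture and walls round the work are solid. World frame = base frame: x ahead of the robot, y to its left, z up, the work surface at z = 0. Lengths are in m, angles in rad, forces in N, time in s.
With the tool pointing down it reaches from about 0.35 to 0.8 m from the base axis. Payload 7.3 kg.
Tool frame: the origin (TCP) lies on the centre line of the jaws, within the pads' length; the fingertips stand 8 mm ahead of it and the grasp point (between the pads) lies 11 mm behind it (bot.tips_ahead is the z of the fingertips in the tool frame, in m); z points along the fingers, x is the direction in which the jaws open and shut, and the axes are right-handed (so a half turn about z gives the same grasp; the last joint's range is limited). The gripper opens to 85 mm and grips with 20 to 120 N. Pads are 22 mm wide; open, the fingers measure 114 mm over their backs; the gripper's body (76 mm by 85 mm) begins 54 mm behind the grasp point. The pads swing forward as they close: fully open they stand 13 mm farther back than shut.
Start: joints at [-1.336, 0.342, 1.524, -0, 1.275, -0.146], TCP at [0.195, -0.487, 0.239] pointing down, gripper open.
Joint ranges: [-2.53, 2.53], [-0.77, 2.02], [0.04, 2.7], [-1, 4.14], [0.28, 2.66], [-3.11, 3.11]. Speed limits (rad/s): [2.57, 2.57, 3.14, 3.14, 3.14, 3.14].

### API

Orientations are given as a rotation vector (axis times angle).
In Python, from rig import bot gives the robot as it stands.
- The arm moves only by the tool drive_tool, never from a script. Its argument "commands" is a list of rows, each a list of 3 entries, a list of its own where there are three numbers: the shift along the world's x, y, z in cm, then the turn about the world's z in degrees, then the closure, from 0 (fully open) to 1 (shut). In form: [[[tx, ty, tz], yaw, fingers], ...]. A call has 1 to 5 rows; each row is the pose to reach, as a shift and turn from the pose commanded when the call began; what a row does not reach only later rows make up. A row lasts 1/10 s, in which the tool goes at most 50 mm and 8.59 degrees, less where a joint would pass 70% of its speed; a pose out of reach is approached as far as the arm can. A call with a gripper value outside its range is refused whole. The fingers move at their own pace and stop on an object; "newtons" is the grip in N (left out, the last holds). Time passes only in rows, so rows that repeat a pose let the fingers close. It gives the time, the measured TCP pose, the force and the opening at its end, in the units of the state.
- bot.sense(): the state, without advancing time (a new reading comes with each control period).
- bot.grab_frame(name): name is "scene" or "top"; returns a dict with "image" (384x512x3 uint8, blue, green, red), "fov_y" (degrees; the focal length in pixels is half the picture's height over the tangent of half this angle, whatever the lens; pixels are square), "cx", "cy" (the principal point, pixels), "rvec" (rotation vector, rad) and "tvec" (3), from world to camera coordinates, as OpenCV has them. Camera axes: x right, y down, z forward; pixel columns grow to the right and rows downward; lengths in m; the calibration is good to about 2 mm. A picture is of the moment at which its call begins. There is no depth.
- bot.finish_job(): hands the job in, once; it reports no verdict.
Trained networks look in the newest picture that a camera, given by its name, has taken for a name from the list of things; names that differ only in an ending like _2 or _b are one class to them, and where a whole thing is asked for, a point or a joint stands for the part that bears it (a point fixed in the world has none). Each returns a list of dicts, best first, with "score" (0 to 1); they miss things now and then, are a little off and sometimes report something else, mostly with a low value. They report only what shows in the picture. A call takes as long as a camera call.
- bot.search_frame(thing, camera): "uv" ([column, row] in pixels, amid what is visible of it).
- bot.landmark_of(thing, camera): "uv" ([column, row] in pixels: a listed point, or the origin of a listed thing).
The state is a dict: "clock": time; "joints": joint angles; "dq": joint speeds; "effort": joint torques, N m; "tcp_pos": TCP position; "tool_rot": TCP orientation; "ft_force": force on the tool from outside, world axes, zero at the start; "wrist_torque": the same for the moment, N m; "gripper_width": finger opening in m.
Only numpy, scipy, OpenCV 4.12 (cv2) and the standard library are available. Lean on these libraries where they do the work, as an engineer would, in place of code of your own. Each camera call takes 0.05 s, during which the arm holds its last target.

### The job

The folding stay of the grey spare-parts case on the table has just been refitted: try it out. Raise the lid by its pull bar until the folding stay on its left side snaps straight and locks, and take the hand away so that the lid stands up on the stay alone. Then press the thumb tab at the stay's knee down until the stay folds, and let the lid sink fully shut.

Things in the scene. Friction and masses are not known exactly. Their poses are not given: they have to be found in the camera images.
- case: fixed grey metal case, 140 deep (x), 150 wide (y), 100 high shut. Origin: centre of its underside; x from front to back, y to its left (the stay's side), z up. The 10 mm lid is hinged along y at (70, any, 95) mm in this frame; its front swings up and back. Lid 0.4 kg with soft-close damper: let go unlocked, it sinks shut by itself in about 4 s.
- lid_bar (a point): middle of the lid's round pull bar: 12 mm thick, 100 long along the case's y, 34 mm clear gap before the lid's front edge, held by an arm at each end; fingers can pass down before and behind it. 182 mm from the hinge axis: in the case's frame (-112, 0, 95) mm shut, (3, 0, 264) locked open (lid at 68 degrees). The stay stops the lid at 70 degrees (bar 266 high).
- stay_tab (a point): middle of the black thumb tab on the stay's knee, left of the case: pin 14 mm thick, 58 long along y, its middle 40 mm outside the lid's side. In the case's frame (5, 117, 29) mm shut, (-7, 117, 115) locked. Swings at 66 mm about (-50, 117, 65): pressed, it goes down and back. Takes about 3 N; once 25 mm down (90 high, at x = 11) it no longer springs back and the lid sinks.
- stay_knee (a joint): angle of the stay's knee, rad: 0 folded (lid shut), 2.07 straight, 2.37 locked on its stop past straight. From about 1.65 (lid at 67 degrees) a spring snaps it to 2.37 once the lid is free to follow; below about 1.5 the lid sinks and the stay folds.

How it is judged:
On the way, in this order (a step that is already met when the one before it is completed fails the run):
1. the lid stands up on the locked stay, with the gripper off the case (value of joint stay_knee above 2.25 rad and z of lid_bar in the frame of case above 0.25 m and contact force between the fingers and case below 0.3 N), for 0.3 s.
2. the stay is broken at its knee, with the lid still up (value of joint stay_knee below 1.6 rad and z of lid_bar in the frame of case above 0.15 m), for 0.1 s.
At the end, for the whole second after the job is handed in: the lid is fully shut (pull bar within 8 mm of its shut height), the stay is folded (knee under 0.15 rad) and at rest, and the case is let go (z of lid_bar in the frame of case below 0.103 m and value of joint stay_knee below 0.15 rad and velocity of joint stay_knee below 0.1 rad/s); the robot touches nothing.
It also fails if it takes over 64 s, if anything falls off the work surface, if the arm or the gripper's body presses on something with over 40 N, if the wrist force passes 120 N, or if a joint passes its speed limit or range.

## Working session

There is one attempt and no reset: what is moved stays moved. The work goes in short steps, Python scripts to look and compute and a tool call to move; the robot and the scene stay as the last step left them, time stands still between calls to the robot, and variables do not carry over. Pictures are saved under pics/ and viewed, and the job is handed in when it is done.

Besides the shell and the picture viewer there is one more tool, called after ">>>" as a command line: name --argument value ..., lists and objects as JSON in quotes. drive_tool: Moves the arm, as the interface text tells. Its arguments: {"type":"object","properties":{"commands":{"type":"array"},"newtons":{"type":"number"}},"required":["commands"]}

```bash
ls; mkdir -p pics; cat > h.py <<'E'
import numpy as np, cv2
from rig import bot
def cam(f):
    h=f["image"].shape[0]; fl=h/2/np.tan(np.radians(f["fov_y"])/2)
    K=np.array([[fl,0,f["cx"]],[0,fl,f["cy"]],[0,0,1.]])
    return K,cv2.Rodrigues(np.array(f["rvec"],float))[0],np.array(f["tvec"],float).reshape(3)
def ray(f,uv):
    K,R,t=cam(f); d=R.T@np.linalg.inv(K)@np.array([uv[0],uv[1],1.]); c=-R.T@t; return c,d/np.linalg.norm(d)
def atz(f,uv,z):
    c,d=ray(f,uv); return c+d*(z-c[2])/d[2]
def proj(f,P):
    K,R,t=cam(f); p=cv2.projectPoints(np.array(P,float).reshape(-1,1,3),np.array(f["rvec"],float),t,K,None)[0]; return p.reshape(-1,2)
E
python3 - <<'E'
from h import *
for n in ("scene","top"):
    f=bot.grab_frame(n); cv2.imwrite(f"pics/a_{n}.png",f["image"])
    print(n,f["fov_y"],ray(f,(256,192)))
    for t in ("case","lid_bar","stay_tab"):
        print(t,[(np.round(r["uv"],1),round(r["score"],2)) for r in bot.landmark_of(t,n)[:3]],[(np.round(r["uv"],1),round(r["score"],2)) for r in bot.search_frame(t,n)[:2]])
print(bot.sense())
E
```

```text
pics
scene 47.89861572818384 (array([ 0.20638371, -0.96729835,  0.64726504]), array([ 0.35231034,  0.6773673 , -0.64579483]))
case [(array([276.1, 247.2]), 0.69)] [(array([275.3, 224.3]), 0.64)]
lid_bar [(array([223.6, 193.7]), 0.61)] []
stay_tab [] []
top 54.36708785805529 (array([ 0.35739262, -0.36823032,  0.92614163]), array([ 0.15237488,  0.01092565, -0.98826238]))
case [(array([294.6, 181.5]), 0.67)] [(array([293.1, 182.5]), 0.62)]
lid_bar [(array([255.8, 210. ]), 0.58)] [(array([295.8, 183.6]), 0.8)]
stay_tab [(array([266.3, 147.1]), 0.67)] [(array([266. , 150.1]), 0.53)]
{'clock': 0.7, 'joints': array([-1.33601029e+00,  3.41963799e-01,  1.52412127e+00,  1.58532944e-05,
        1.27538288e+00, -1.46008162e-01]), 'dq': array([-2.41663310e-03,  3.10080730e-04,  5.25724524e-05,  1.36244315e-03,
       -1.98600968e-03, -9.17974658e-04]), 'effort': array([ 2.51894176e-03, -4.33441830e+01, -2.46239555e+01, -3.78183654e-05,
        1.29272971e-04, -4.36084491e-06]), 'tcp_pos': array([ 0.19514457, -0.48739884,  0.23933287]), 'tool_rot': array([ 2.60163885e+00, -1.76085805e+00,  1.60598023e-04]), 'ft_force': array([-0.02290231, -0.52608874, -0.05814399]), 'wrist_torque': array([-0.0510091 ,  0.04429021, -0.00842222]), 'gripper_width': 0.08547681133221964}
```

View pics/a_scene.png

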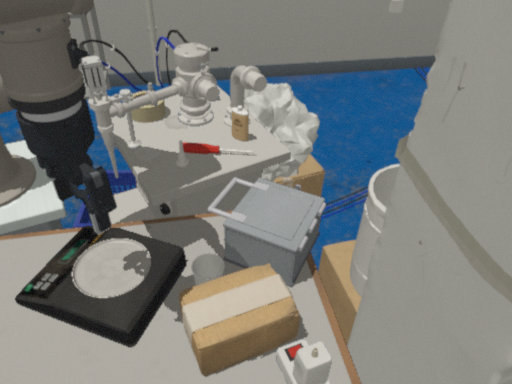

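View pics/a_top.png

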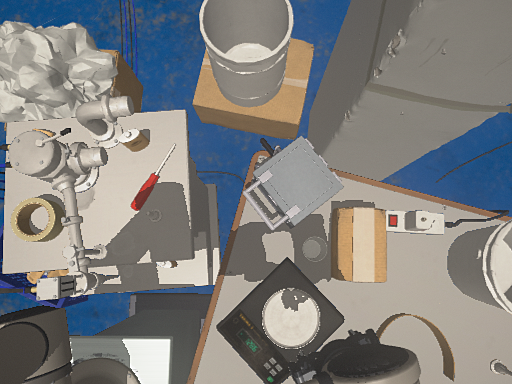

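```bash
python3 - <<'E'
from h import *
im=cv2.imread("pics/a_top.png")[125:245,220:360]; cv2.imwrite("pics/b_top.png",cv2.resize(im,None,fx=5,fy=5,interpolation=cv2.INTER_CUBIC))
im=cv2.imread("pics/a_scene.png")[165:285,200:335]; cv2.imwrite("pics/b_scene.png",cv2.resize(im,None,fx=5,fy=5,interpolation=cv2.INTER_CUBIC))
f=bot.grab_frame("top")
for uv,z in (((294.6,181.5),0),((255.8,210),.095),((266.3,147.1),.029)): print(atz(f,uv,z))
E
```

```text
[ 0.52788756 -0.45491894  0.        ]
[ 0.44488487 -0.3590482   0.095     ]
[ 0.60841825 -0.38255335  0.029     ]
```

View pics/b_top.png

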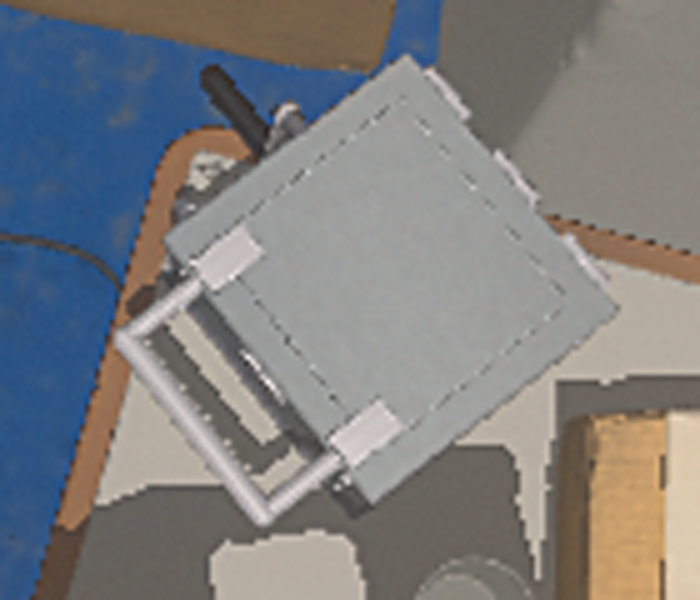

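View pics/b_scene.png

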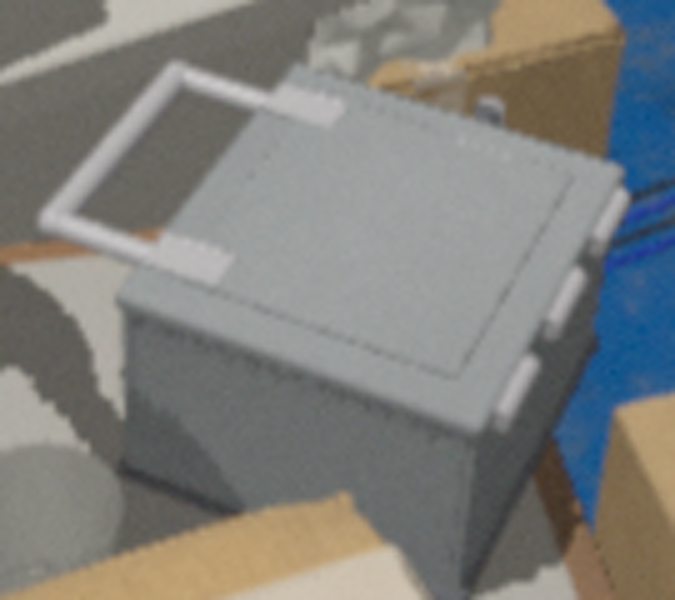

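```bash
cat > fit.py <<'E'
from h import *
from scipy.optimize import least_squares
ft=bot.grab_frame("top"); fs=bot.grab_frame("scene")
cor={'fl':(-72,77,100),'fr':(-72,-77,100),'br':(70,-77,100),'bl':(70,77,100)}
top={'fl':(165,240),'fr':(370,505),'br':(620,308),'bl':(405,57)}
sc={'fl':(292,65),'fr':(120,298),'br':(475,432),'bl':(622,170)}
T=lambda d,o:{k:np.array(v)/5+np.array(o)-.4 for k,v in d.items()}
top=T(top,(220,125)); sc=T(sc,(200,165))
def W(p,P):
    c,s=np.cos(p[2]),np.sin(p[2]); P=np.array(P,float)/1000
    return np.array([p[0]+c*P[...,0]-s*P[...,1],p[1]+s*P[...,0]+c*P[...,1],P[...,2]]).T
def res(p):
    r=[]
    for k in cor:
        w=W(p,cor[k]); r+=list(proj(ft,w)[0]-top[k])+list(proj(fs,w)[0]-sc[k])
    return np.array(r)
for loss in ('linear',):
    s=least_squares(res,[.528,-.455,-.85],loss=loss)
    print(s.x,np.degrees(s.x[2])); print(np.round(res(s.x).reshape(-1,4),1))
p=s.x
for n,P in dict(bar=(-112,0,95),baropen=(3,0,264),tab=(5,117,29),tablock=(-7,117,115),tabdown=(11,117,90)).items():
    w=W(p,P); print(n,w.round(4),np.hypot(*w[:2]).round(3),proj(ft,w)[0].round(1),proj(fs,w)[0].round(1))
E
python3 fit.py
```

```text
[ 0.51487096 -0.45496733 -0.8977068 ] -51.434810699280845
[[-0.1 -0.5 -0.1 -1.1]
 [ 1.7  0.4 -2.1 -0.8]
 [ 1.   0.7  0.5 -0.6]
 [ 0.8 -1.3  0.1 -1.2]]
bar [ 0.445  -0.3674  0.095 ] 0.577 [259.5 210. ] [222.7 194.2]
baropen [ 0.5167 -0.4573  0.264 ] 0.69 [309.4 161.4] [282.8 136.4]
tab [ 0.6095 -0.3859  0.029 ] 0.721 [267.7 146.7] [297.  202.3]
tablock [ 0.602  -0.3766  0.115 ] 0.71 [264.3 139.5] [295.3 169.1]
tabdown [ 0.6132 -0.3906  0.09  ] 0.727 [270.3 138. ] [302.4 181.2]
```

>>> drive_tool --commands '[[[5,2.4,0],8,0.6],[[10,4.9,0],16.8,0.62],[[15,7.3,0],16.8,0.62],[[20,9.8,-1],16.8,0.62],[[24.8,12.2,-4],16.8,0.62]]' --newtons 25

```text
clock: 1.35
tcp_pos: [0.418, -0.3788, 0.2143]
tool_rot: [2.829, -1.361, 0.007]
ft_force: [-0.6, -1.0, -0.5]
gripper_width: 0.0324
```

>>> drive_tool --commands '[[[0,0,0],0,0.62],[[0,0,0],0,0.62],[[0,0,0],0,0.62]]'

```text
clock: 1.65
tcp_pos: [0.4149, -0.3799, 0.2131]
tool_rot: [2.83, -1.363, 0.001]
ft_force: [0.3, -0.6, 0.2]
gripper_width: 0.0326
```

```bash
python3 - <<'E'
from h import *
s=bot.sense(); R=cv2.Rodrigues(s["tool_rot"])[0]; print(s["clock"],s["tcp_pos"],R.round(3),s["gripper_width"],s["ft_force"],np.degrees(np.arctan2(R[1,0],R[0,0])))
f=bot.grab_frame("scene"); cv2.imwrite("pics/c_scene.png",cv2.resize(f["image"][60:300,100:420],None,fx=2.4,fy=2.4,interpolation=cv2.INTER_CUBIC))
E
```

```text
1.65 [ 0.41491035 -0.37988268  0.21307495] [[ 0.624 -0.782  0.   ]
 [-0.782 -0.624 -0.001]
 [ 0.001  0.    -1.   ]] 0.032607995669582314 [ 0.32445807 -0.62534387  0.22985691] -51.41775278068535
```

View pics/c_scene.png

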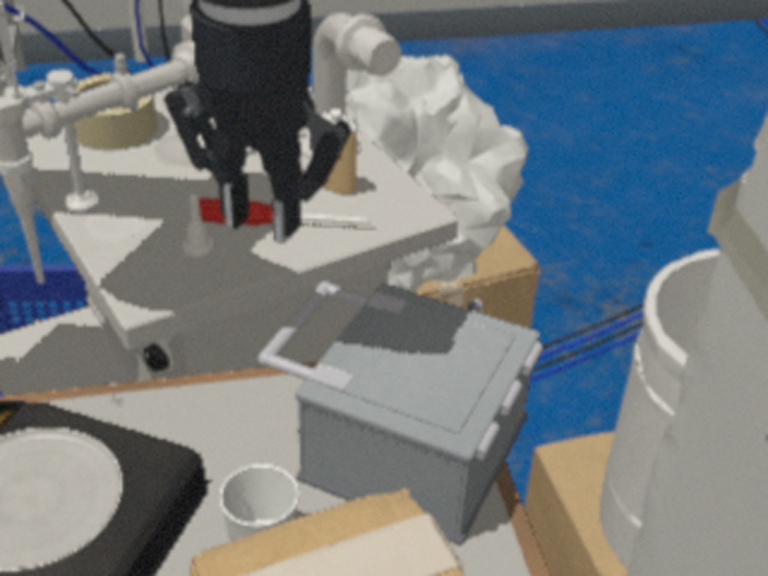

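>>> drive_tool --commands '[[[1.5,0.8,-1],0,0.62],[[2.9,1.5,-4],0,0.62],[[2.9,1.5,-7],0,0.62],[[2.9,1.5,-7.5],0,0.62]]'

```text
clock: 2.1
tcp_pos: [0.4431, -0.3627, 0.1342]
tool_rot: [-2.828, 1.362, 0.009]
ft_force: [-0.8, -0.6, -0.4]
gripper_width: 0.0324
```

```bash
python3 - <<'E'
from h import *
s=bot.sense(); print(s["tcp_pos"])
for n,c in (("scene",(170,130)),("top",(200,130))):
    f=bot.grab_frame(n); c=(int(c[0]),int(c[1])); cv2.imwrite(f"pics/d_{n}.png",cv2.resize(f["image"][c[1]:c[1]+120,c[0]:c[0]+140],None,fx=5,fy=5,interpolation=cv2.INTER_CUBIC))
E
```

```text
[ 0.44311241 -0.36270699  0.1342209 ]
```

View pics/d_scene.png

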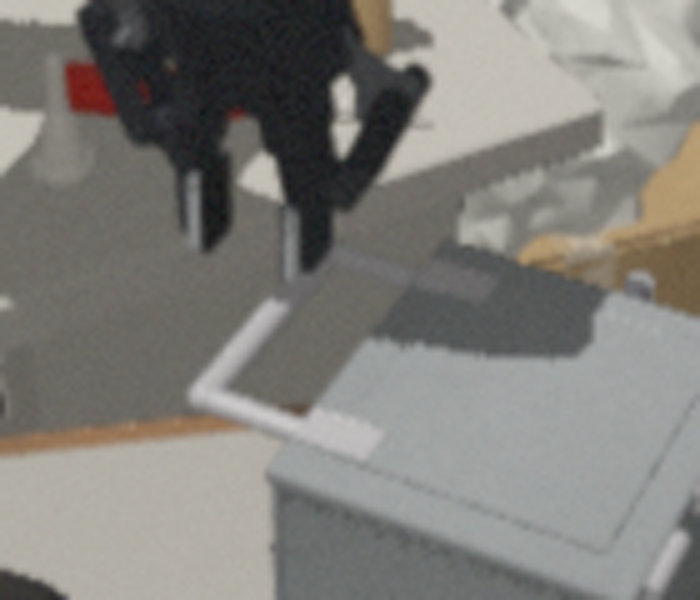

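View pics/d_top.png

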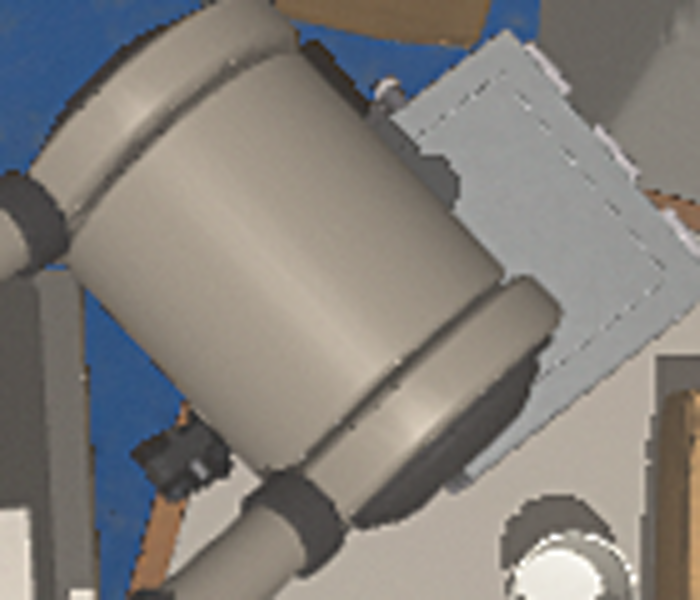

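>>> drive_tool --commands '[[[0.1,-0.1,-1.5],0,0.62],[[0.1,-0.1,-3],0,0.62],[[0.1,-0.1,-4.5],0,0.62],[[0.1,-0.1,-5.2],0,0.62],[[0.1,-0.1,-5.2],0,0.62]]'

```text
clock: 2.7
tcp_pos: [0.4454, -0.3657, 0.0861]
tool_rot: [2.83, -1.363, 0.001]
ft_force: [-0.0, -0.3, -0.0]
gripper_width: 0.0322
```

```bash
python3 - <<'E'
from h import *
for n,c in (("scene",(170,130)),):
    f=bot.grab_frame(n); c=(int(c[0]),int(c[1])); cv2.imwrite(f"pics/e_{n}.png",cv2.resize(f["image"][c[1]:c[1]+120,c[0]:c[0]+140],None,fx=5,fy=5,interpolation=cv2.INTER_CUBIC))
E
```

```text
(no output)
```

View pics/e_scene.png

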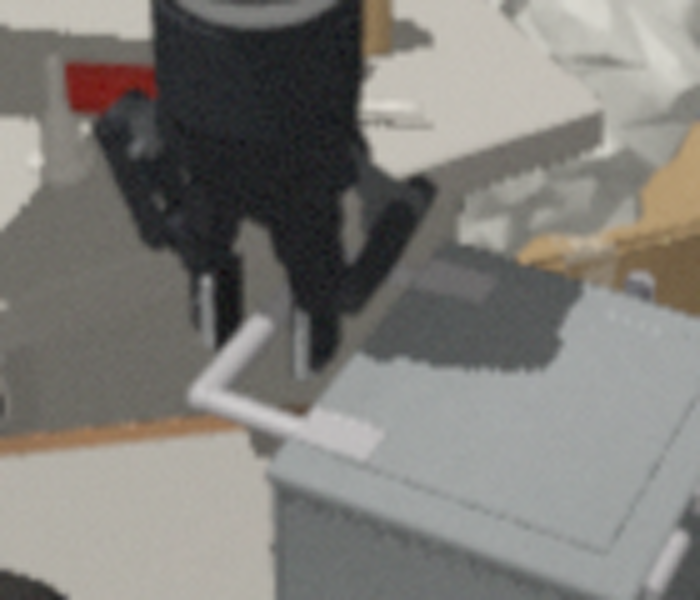

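The fingers straddle the bar: front finger at crop (210,320), rear finger at (310,345), with the bar between them and no force. I'll close on it now.

>>> drive_tool --commands '[[[0,0,0],0,0.8],[[0,0,0],0,0.9],[[0,0,0],0,1],[[0,0,0],0,1],[[0,0,0],0,1]]' --newtons 25

```text
clock: 3.25
tcp_pos: [0.4459, -0.3659, 0.0869]
tool_rot: [2.83, -1.362, 0.004]
ft_force: [-0.1, -0.5, 5.3]
gripper_width: 0.0109
```

```bash
python3 - <<'E'
import numpy as np
c,s=np.cos(np.radians(-51.43)),np.sin(np.radians(-51.43))
P=lambda t:np.array([c*182*(1-np.cos(t)),s*182*(1-np.cos(t)),182*np.sin(t)])/10
th=np.radians([0,2,5,8,11,14, 17,20,23,26,29, 32,35,38,41,44, 47,50,53,56,59, 61,63,65,66,67,68,69])
for i in range(0,28,5):
    print([list(np.round(P(t)-P(th[i]),1)) for t in th[i+1:i+6]])
E
```

```text
[[np.float64(0.0), np.float64(-0.0), np.float64(0.6)], [np.float64(0.0), np.float64(-0.1), np.float64(1.6)], [np.float64(0.1), np.float64(-0.1), np.float64(2.5)], [np.float64(0.2), np.float64(-0.3), np.float64(3.5)], [np.float64(0.3), np.float64(-0.4), np.float64(4.4)]]
[[np.float64(0.2), np.float64(-0.2), np.float64(0.9)], [np.float64(0.3), np.float64(-0.4), np.float64(1.8)], [np.float64(0.6), np.float64(-0.7), np.float64(2.7)], [np.float64(0.8), np.float64(-1.0), np.float64(3.6)], [np.float64(1.1), np.float64(-1.4), np.float64(4.4)]]
[[np.float64(0.3), np.float64(-0.4), np.float64(0.8)], [np.float64(0.6), np.float64(-0.8), np.float64(1.6)], [np.float64(1.0), np.float64(-1.2), np.float64(2.4)], [np.float64(1.4), np.float64(-1.7), np.float64(3.1)], [np.float64(1.8), np.float64(-2.2), np.float64(3.8)]]
[[np.float64(0.4), np.float64(-0.5), np.float64(0.7)], [np.float64(0.9), np.float64(-1.1), np.float64(1.3)], [np.float64(1.3), np.float64(-1.7), np.float64(1.9)], [np.float64(1.8), np.float64(-2.3), np.float64(2.4)], [np.float64(2.3), np.float64(-2.9), np.float64(3.0)]]
[[np.float64(0.3), np.float64(-0.4), np.float64(0.3)], [np.float64(0.7), np.float64(-0.9), np.float64(0.6)], [np.float64(1.0), np.float64(-1.3), np.float64(0.9)], [np.float64(1.2), np.float64(-1.5), np.float64(1.0)], [np.float64(1.4), np.float64(-1.8), np.float64(1.2)]]
[[np.float64(0.2), np.float64(-0.2), np.float64(0.1)], [np.float64(0.4), np.float64(-0.5), np.float64(0.2)]]
```

>>> drive_tool --commands '[[[0,0,0.6],0,1],[[0.05,-0.06,1.6],0,1],[[0.11,-0.14,2.5],0,1],[[0.21,-0.26,3.5],0,1],[[0.34,-0.42,4.4],0,1]]'

```text
clock: 3.75
tcp_pos: [0.4489, -0.3696, 0.1302]
tool_rot: [2.831, -1.362, 0.0]
ft_force: [2.6, -3.8, -4.9]
gripper_width: 0.0111
```

>>> drive_tool --commands '[[[0.16,-0.2,0.9],0,1],[[0.35,-0.44,1.8],0,1],[[0.57,-0.71,2.7],0,1],[[0.81,-1.02,3.6],0,1],[[1.09,-1.37,4.4],0,1]]'

```text
clock: 4.25
tcp_pos: [0.4589, -0.3822, 0.1742]
tool_rot: [-2.83, 1.361, 0.006]
ft_force: [-4.5, 4.1, -0.9]
gripper_width: 0.0104
```

>>> drive_tool --commands '[[[0.3,-0.38,0.8],0,1],[[0.63,-0.79,1.6],0,1],[[0.98,-1.23,2.4],0,1],[[1.36,-1.71,3.1],0,1],[[1.76,-2.2,3.8],0,1]]'

```text
clock: 4.75
tcp_pos: [0.4752, -0.4028, 0.2131]
tool_rot: [-2.829, 1.36, 0.012]
ft_force: [-11.4, 9.7, 8.9]
gripper_width: 0.0111
```

>>> drive_tool --commands '[[[0.25,-0.35,1.0],0,1],[[0.75,-0.94,1.7],0,1],[[1.2,-1.5,2.3],0,1],[[1.7,-2.1,2.8],0,1],[[2.2,-2.75,3.3],0,1]]'

```text
clock: 5.25
tcp_pos: [0.4986, -0.4324, 0.2465]
tool_rot: [2.831, -1.362, -0.003]
ft_force: [-6.7, 2.5, 4.8]
gripper_width: 0.0107
```

```bash
python3 - <<'E'
from h import *
s=bot.sense(); print(s["tcp_pos"],s["ft_force"],s["wrist_torque"])
f=bot.grab_frame("scene"); cv2.imwrite(f"pics/f_scene.png",cv2.resize(f["image"][70:310,150:400],None,fx=2.5,fy=2.5,interpolation=cv2.INTER_CUBIC))
s=bot.sense(); print(s["tcp_pos"],s["ft_force"],s["wrist_torque"])
E
```

```text
[ 0.49859141 -0.43241484  0.24645538] [-6.66535963  2.4872549   4.83419493] [ 0.76827087  1.14356683 -0.00755822]
[ 0.49952522 -0.43360273  0.24747325] [-5.39183938  2.39770996  6.27509779] [ 0.55887354  1.01223514 -0.06257588]
```

View pics/f_scene.png

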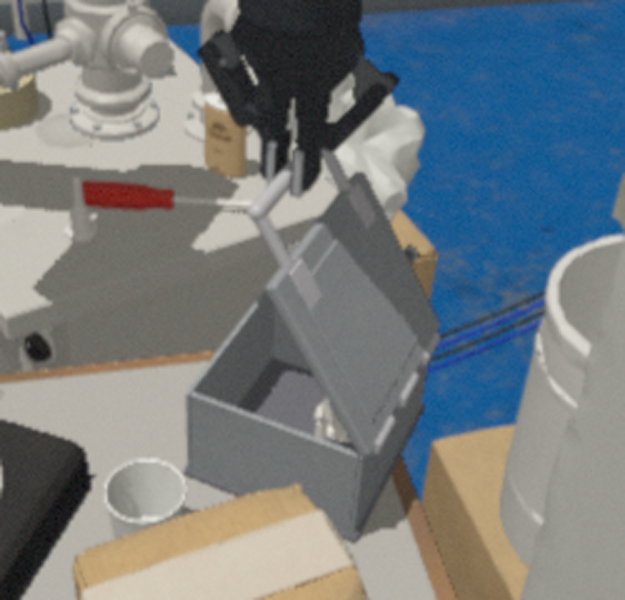

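>>> drive_tool --commands '[[[0.3,-0.4,0.3],0,1],[[0.7,-0.85,0.6],0,1],[[1.0,-1.25,0.8],0,1],[[1.25,-1.55,1.0],0,1],[[1.25,-1.55,1.0],0,1]]'

```text
clock: 5.8
tcp_pos: [0.5117, -0.449, 0.2575]
tool_rot: [2.829, -1.362, 0.004]
ft_force: [-4.9, 1.0, 5.9]
gripper_width: 0.0108
```

```bash
python3 - <<'E'
from h import *
f=bot.grab_frame("scene"); cv2.imwrite(f"pics/g_scene.png",cv2.resize(f["image"][70:310,150:400],None,fx=2.5,fy=2.5,interpolation=cv2.INTER_CUBIC))
print([(r["uv"],r["score"]) for r in bot.landmark_of("lid_bar","scene")[:2]])
s=bot.sense(); print(s["tcp_pos"],s["ft_force"],s["wrist_torque"])
E
```

```text
[([279.4, 137.3], 0.72)]
[ 0.5116175  -0.44880882  0.25739443] [-4.09636751  1.1240423   6.12924103] [ 0.26703874  0.8736598  -0.07362772]
```

View pics/g_scene.png

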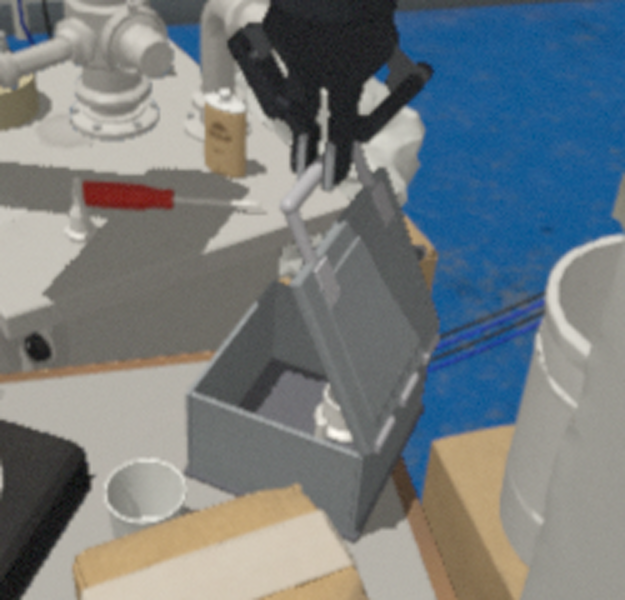

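>>> drive_tool --commands '[[[0.25,-0.31,0.15],0,1],[[0.45,-0.55,0.3],0,1],[[0.6,-0.75,0.35],0,1],[[0.6,-0.75,0.35],0,1]]'

```text
clock: 6.3
tcp_pos: [0.5177, -0.4565, 0.2613]
tool_rot: [2.829, -1.362, 0.005]
ft_force: [-4.8, 0.7, 8.4]
gripper_width: 0.0103
```

```bash
python3 - <<'E'
from h import *
for n in("scene","top"):
  f=bot.grab_frame(n); cv2.imwrite(f"pics/h_{n}.png",cv2.resize(f["image"][70:310,150:400],None,fx=2.5,fy=2.5,interpolation=cv2.INTER_CUBIC))
  print([(t,np.round(r["uv"],1),round(r["score"],2)) for t in ("lid_bar","stay_tab") for r in bot.landmark_of(t,n)[:2]])
s=bot.sense(); print(s["tcp_pos"],s["ft_force"],s["wrist_torque"])
E
```

```text
[('lid_bar', array([283.6, 137.7]), 0.79)]
[('lid_bar', array([307.6, 162.1]), 0.48), ('stay_tab', array([264.7, 139. ]), 0.71)]
[ 0.51764806 -0.45644051  0.26121311] [-4.55887643  0.28255009  6.84157362] [ 0.20069963  0.78267148 -0.04615711]
```

View pics/h_top.png

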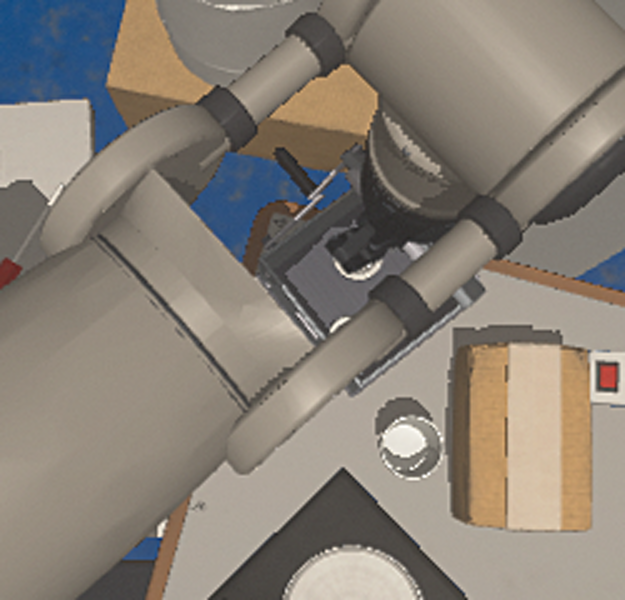

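>>> drive_tool --commands '[[[0,0,0],0,0.8],[[0,0,0],0,0.6],[[0,0,0],0,0.6],[[0,0,0],0,0.6]]'

```text
clock: 7.0
tcp_pos: [0.518, -0.4555, 0.2579]
tool_rot: [-2.831, 1.362, 0.0]
ft_force: [-0.1, 0.9, -0.6]
gripper_width: 0.0342
```

```bash
python3 - <<'E'
from h import *
for n in("scene","top"):
  f=bot.grab_frame(n); cv2.imwrite(f"pics/i_{n}.png",cv2.resize(f["image"][70:310,150:400],None,fx=2.5,fy=2.5,interpolation=cv2.INTER_CUBIC))
  print([(t,np.round(r["uv"],1),round(r["score"],2)) for t in ("lid_bar","stay_tab") for r in bot.landmark_of(t,n)[:2]])
s=bot.sense(); print(s["tcp_pos"],s["ft_force"],s["wrist_torque"])
E
```

```text
[('lid_bar', array([287.5, 135.4]), 0.56), ('stay_tab', array([273.3, 244.6]), 0.63)]
[('lid_bar', array([309.8, 163.2]), 0.76), ('stay_tab', array([260.3, 140.2]), 0.72)]
[ 0.51787616 -0.45558769  0.25809405] [-0.59622985 -0.15894256 -0.29133894] [-0.01939748 -0.0156762  -0.06154809]
```

View pics/i_scene.png

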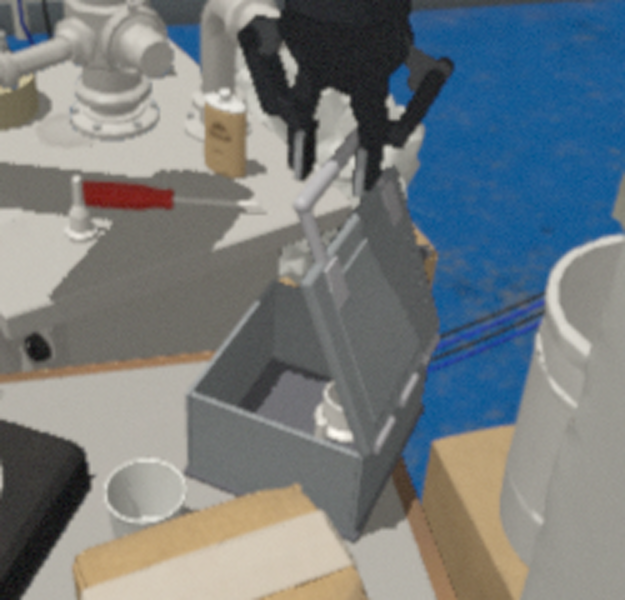

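>>> drive_tool --commands '[[[0,0,1.5],0,0.6],[[0,0,3],0,0.6],[[0,0,5],0,0.6],[[0,0,7],0,0.6],[[0,0,7],0,0.6]]'

```text
clock: 7.8
tcp_pos: [0.5184, -0.4563, 0.3315]
tool_rot: [2.829, -1.361, 0.009]
ft_force: [0.6, 0.1, 0.6]
gripper_width: 0.0338
```

```bash
python3 - <<'E'
from h import *
for n in("scene","top"):
  f=bot.grab_frame(n); cv2.imwrite(f"pics/j_{n}.png",cv2.resize(f["image"][70:310,150:400],None,fx=2.5,fy=2.5,interpolation=cv2.INTER_CUBIC))
  print([(t,np.round(r["uv"],1),round(r["score"],2)) for t in ("lid_bar","stay_tab") for r in bot.landmark_of(t,n)[:2]])
s=bot.sense(); print(s["tcp_pos"],s["ft_force"],s["wrist_torque"])
E
```

```text
[('lid_bar', array([283.1, 139.6]), 0.63)]
[('lid_bar', array([308.6, 163.3]), 0.67), ('stay_tab', array([261.8, 141.3]), 0.66)]
[ 0.51763494 -0.45538703  0.32669819] [-0.13873025  0.16934113 -0.25606047] [-0.06264226 -0.06323068  0.01798157]
```

View pics/j_scene.png

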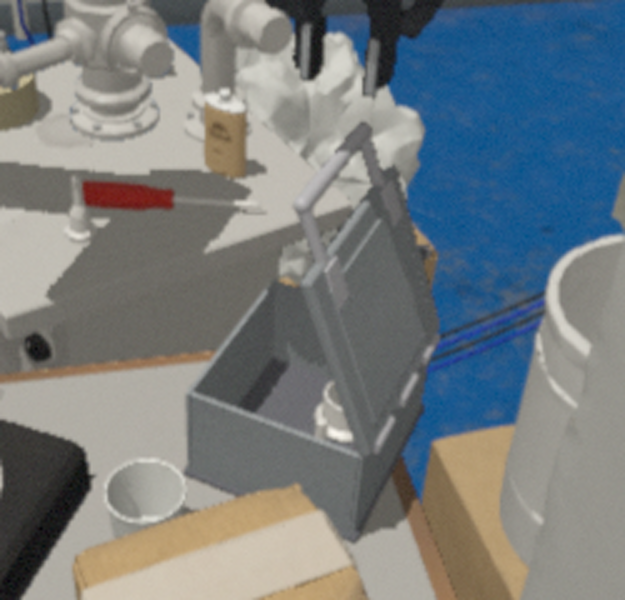

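View pics/j_top.png

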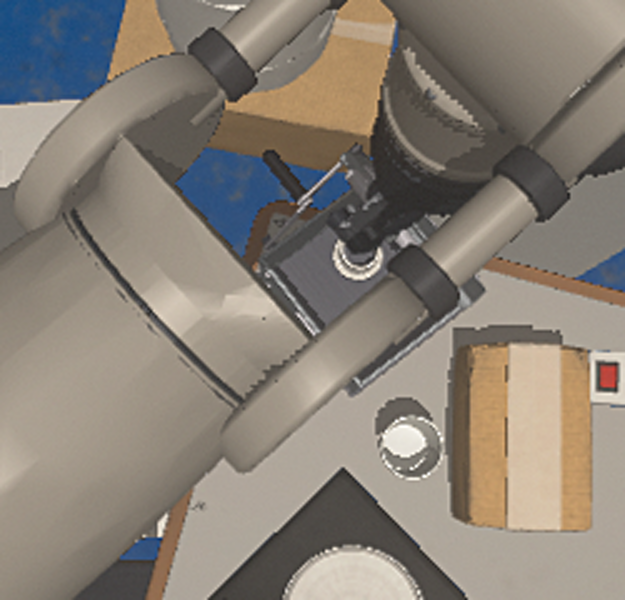

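```bash
cat >> fit.py <<'E'
print('---')
for y in (88,117,130,146):
    w=W(p,(-7,y,115)); print(y,w.round(4),proj(ft,w)[0].round(1),((proj(ft,w)[0]-np.array([150,70]))*2.5).round(0))
E
python3 fit.py | sed -n '/---/,$p'; python3 - <<'E'
import cv2
im=cv2.imread("pics/j_top.png")[130:260,230:400]; cv2.imwrite("pics/k.png",cv2.resize(im,None,fx=4,fy=4,interpolation=cv2.INTER_CUBIC))
E
```

```text
---
88 [ 0.5793 -0.3946  0.115 ] [272.3 149.3] [306. 198.]
117 [ 0.602  -0.3766  0.115 ] [264.3 139.5] [286. 174.]
130 [ 0.6122 -0.3685  0.115 ] [260.7 135.1] [277. 163.]
146 [ 0.6247 -0.3585  0.115 ] [256.4 129.7] [266. 149.]
```

View pics/k.png

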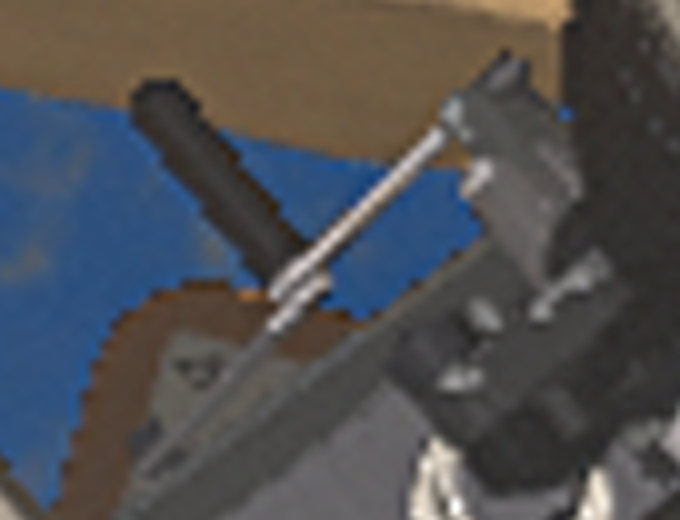

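>>> drive_tool --commands '[[[2.5,2.3,0],0,1],[[5,4.6,0],0,1],[[7.5,6.9,0],0,1],[[9.5,8.7,0],0,1],[[9.5,8.7,-4],0,1]]'

```text
clock: 8.7
tcp_pos: [0.6174, -0.3666, 0.2935]
tool_rot: [2.833, -1.355, 0.02]
ft_force: [0.1, -0.8, -0.1]
gripper_width: -0.0001
```

```bash
python3 - <<'E'
from h import *
for n in("scene","top"):
  f=bot.grab_frame(n); cv2.imwrite(f"pics/l_{n}.png",cv2.resize(f["image"][40:310,150:420],None,fx=2.2,fy=2.2,interpolation=cv2.INTER_CUBIC))
s=bot.sense(); print(s["clock"],s["tcp_pos"],s["ft_force"],s["gripper_width"],bot.tips_ahead)
E
```

```text
8.8 [ 0.61143344 -0.36616513  0.28116332] [-1.09373158  0.36749008 -1.27185836] 0.00018586183087817933 0.008
```

View pics/l_scene.png

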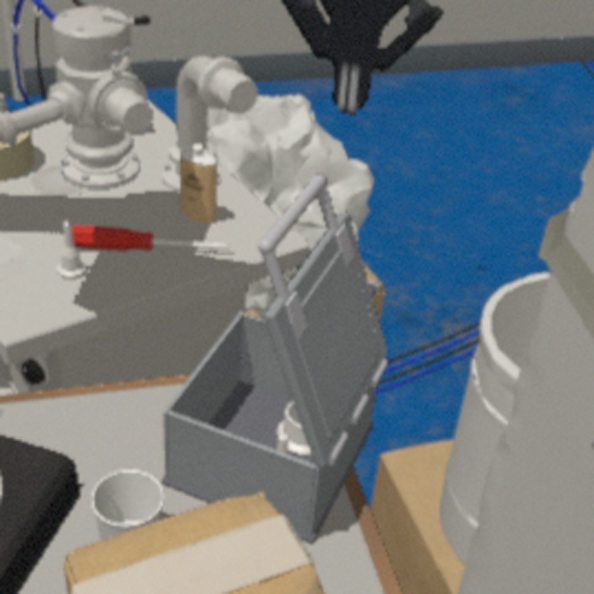

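View pics/l_top.png

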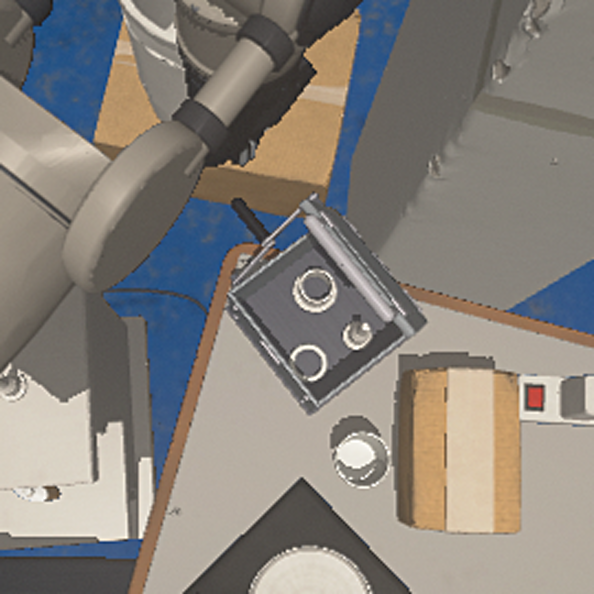

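>>> drive_tool --commands '[[[-0.2,-0.3,-4],0,1],[[-0.2,-0.3,-8],0,1],[[-0.2,-0.3,-12],0,1],[[-0.2,-0.3,-13.5],0,1],[[-0.2,-0.3,-13.5],0,1]]'

```text
clock: 9.3
tcp_pos: [0.6095, -0.3718, 0.1509]
tool_rot: [-2.829, 1.363, 0.008]
ft_force: [-1.0, -0.8, -0.1]
gripper_width: 0.0001
```

```bash
python3 - <<'E'
from h import *
for n in("scene","top"):
  f=bot.grab_frame(n); cv2.imwrite(f"pics/m_{n}.png",cv2.resize(f["image"][40:310,150:420],None,fx=2.2,fy=2.2,interpolation=cv2.INTER_CUBIC))
s=bot.sense(); print(s["clock"],s["tcp_pos"],s["ft_force"],s["gripper_width"])
E
```

```text
9.4 [ 0.61122938 -0.37273527  0.15490311] [ 0.41158091 -1.18208499  1.07726716] 8.571474173270553e-05
```

View pics/m_scene.png

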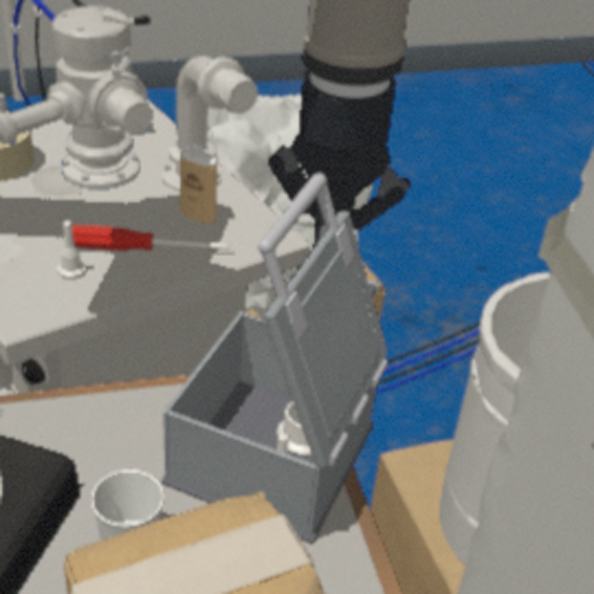

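View pics/m_top.png

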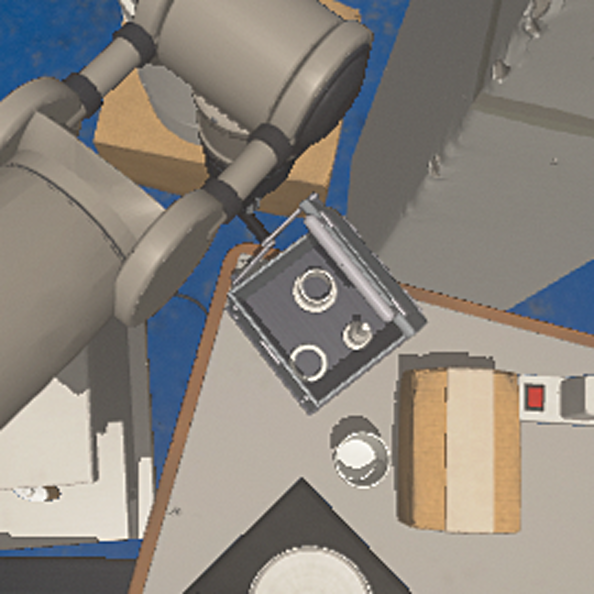

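>>> drive_tool --commands '[[[0,0,-1.3],0,1],[[0,0,-2.3],0,1],[[0.1,-0.1,-2.8],0,1],[[0.25,-0.3,-3.2],0,1],[[0.25,-0.3,-3.2],0,1]]'

```text
clock: 9.9
tcp_pos: [0.6154, -0.3774, 0.1238]
tool_rot: [2.828, -1.361, 0.015]
ft_force: [3.5, -5.4, 8.9]
gripper_width: 0.0001
```

>>> drive_tool --commands '[[[0.25,-0.3,-0.6],0,1],[[0.45,-0.55,-1.2],0,1],[[0.6,-0.75,-1.8],0,1],[[0.7,-0.9,-2.2],0,1],[[0.7,-0.9,-2.4],0,1]]'

```text
clock: 10.4
tcp_pos: [0.6213, -0.3848, 0.0982]
tool_rot: [2.83, -1.362, 0.006]
ft_force: [1.0, -1.0, 3.8]
gripper_width: -0.0002
```

```bash
python3 - <<'E'
from h import *
for n in("scene","top"):
  f=bot.grab_frame(n); cv2.imwrite(f"pics/n_{n}.png",cv2.resize(f["image"][40:310,150:420],None,fx=2.2,fy=2.2,interpolation=cv2.INTER_CUBIC))
s=bot.sense(); print(s["clock"],s["tcp_pos"],s["ft_force"],s["gripper_width"])
E
```

```text
10.5 [ 0.62002743 -0.38340226  0.09675228] [ 0.07319271 -0.16463022 -0.20661218] 0.00021538830157367102
```

View pics/n_scene.png

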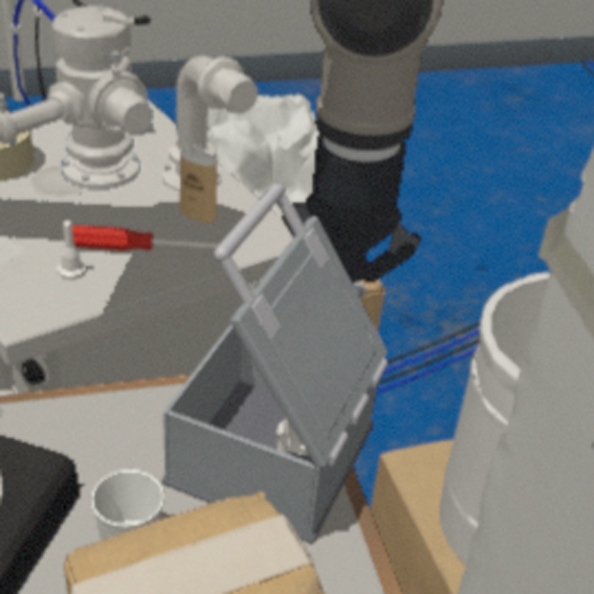

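View pics/n_top.png

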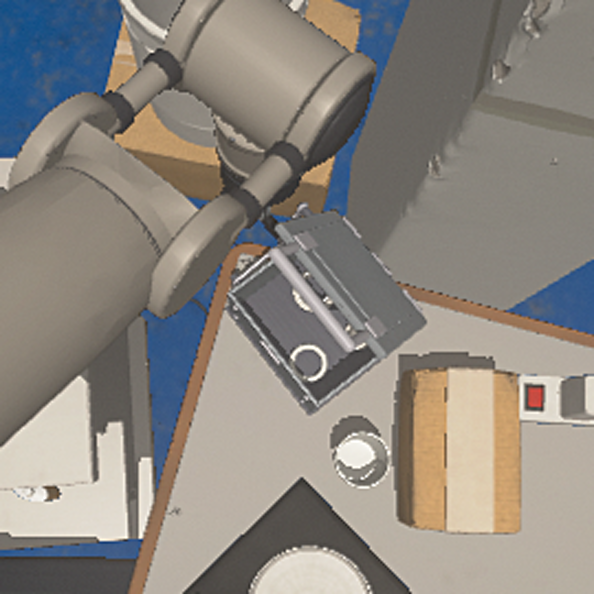

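The stay has broken and the lid is sinking: in the top crop the bar is now at (315,300), down from its locked position. I'm retreating upward.

>>> drive_tool --commands '[[[0,0.2,3],0,1],[[0.1,0.4,7],0,1],[[0.1,0.4,11],0,1],[[0.1,0.4,15],0,1],[[0.1,0.4,18],0,1]]'

```text
clock: 11.0
tcp_pos: [0.6212, -0.3791, 0.2797]
tool_rot: [2.831, -1.361, 0.001]
ft_force: [0.0, -0.5, -0.3]
gripper_width: 0.0002
```

>>> drive_tool --commands '[[[0,0,0],0,1],[[0,0,0],0,1],[[0,0,0],0,1],[[0,0,0],0,1],[[0,0,0],0,1]]'

```text
clock: 11.5
tcp_pos: [0.6211, -0.3794, 0.2757]
tool_rot: [-2.831, 1.362, 0.004]
ft_force: [0.1, 0.3, -0.0]
gripper_width: -0.0003
```

>>> drive_tool --commands '[[[0,0,0],0,1],[[0,0,0],0,1],[[0,0,0],0,1],[[0,0,0],0,1],[[0,0,0],0,1]]'

```text
clock: 12.0
tcp_pos: [0.6213, -0.3796, 0.2772]
tool_rot: [2.831, -1.362, 0.0]
ft_force: [0.5, -0.3, -0.1]
gripper_width: 0.0
```

>>> drive_tool --commands '[[[0,0,0],0,1],[[0,0,0],0,1],[[0,0,0],0,1],[[0,0,0],0,1],[[0,0,0],0,1]]'

```text
clock: 12.5
tcp_pos: [0.6213, -0.3796, 0.2772]
tool_rot: [2.831, -1.362, 0.0]
ft_force: [-0.1, -0.6, -0.2]
gripper_width: -0.0002
```

>>> drive_tool --commands '[[[0,0,0],0,1],[[0,0,0],0,1],[[0,0,0],0,1],[[0,0,0],0,1],[[0,0,0],0,1]]'

```text
clock: 13.0
tcp_pos: [0.6214, -0.3796, 0.2772]
tool_rot: [2.831, -1.362, 0.0]
ft_force: [-0.8, 0.1, 0.6]
gripper_width: -0.0002
```

>>> drive_tool --commands '[[[0,0,0],0,1],[[0,0,0],0,1],[[0,0,0],0,1],[[0,0,0],0,1],[[0,0,0],0,1]]'

```text
clock: 13.5
tcp_pos: [0.6213, -0.3796, 0.2772]
tool_rot: [2.831, -1.362, 0.0]
ft_force: [-0.3, 0.1, 0.1]
gripper_width: -0.0003
```

>>> drive_tool --commands '[[[0,0,0],0,1],[[0,0,0],0,1],[[0,0,0],0,1],[[0,0,0],0,1],[[0,0,0],0,1]]'

```text
clock: 14.0
tcp_pos: [0.6214, -0.3796, 0.2772]
tool_rot: [2.831, -1.362, 0.0]
ft_force: [0.4, -0.2, -1.2]
gripper_width: 0.0001
```

>>> drive_tool --commands '[[[0,0,0],0,1],[[0,0,0],0,1],[[0,0,0],0,1],[[0,0,0],0,1],[[0,0,0],0,1]]'

```text
clock: 14.5
tcp_pos: [0.6214, -0.3796, 0.2772]
tool_rot: [2.831, -1.362, 0.0]
ft_force: [0.1, -0.7, -0.5]
gripper_width: 0.0001
```

>>> drive_tool --commands '[[[0,0,0],0,1],[[0,0,0],0,1],[[0,0,0],0,1],[[0,0,0],0,1],[[0,0,0],0,1]]'

```text
clock: 15.0
tcp_pos: [0.6213, -0.3796, 0.2772]
tool_rot: [2.831, -1.362, 0.0]
ft_force: [0.1, 0.1, 0.2]
gripper_width: -0.0001
```

>>> drive_tool --commands '[[[0,0,0],0,1],[[0,0,0],0,1],[[0,0,0],0,1],[[0,0,0],0,1],[[0,0,0],0,1]]'

```text
clock: 15.5
tcp_pos: [0.6213, -0.3796, 0.2772]
tool_rot: [2.831, -1.362, 0.0]
ft_force: [0.1, 0.7, 0.1]
gripper_width: -0.0
```

>>> drive_tool --commands '[[[0,0,0],0,1],[[0,0,0],0,1],[[0,0,0],0,1],[[0,0,0],0,1],[[0,0,0],0,1]]'

```text
clock: 16.0
tcp_pos: [0.6214, -0.3796, 0.2772]
tool_rot: [2.831, -1.362, 0.0]
ft_force: [-0.2, -0.3, -0.9]
gripper_width: 0.0001
```

>>> drive_tool --commands '[[[0,0,0],0,1],[[0,0,0],0,1],[[0,0,0],0,1],[[0,0,0],0,1],[[0,0,0],0,1]]'

```text
clock: 16.5
tcp_pos: [0.6213, -0.3796, 0.2772]
tool_rot: [2.831, -1.362, 0.0]
ft_force: [-0.1, 0.5, 0.0]
gripper_width: -0.0001
```

```bash
python3 - <<'E'
from h import *
for n in("scene","top"):
  f=bot.grab_frame(n); cv2.imwrite(f"pics/o_{n}.png",cv2.resize(f["image"][40:310,150:420],None,fx=2.2,fy=2.2,interpolation=cv2.INTER_CUBIC))
  print([(t,np.round(r["uv"],1),round(r["score"],2)) for t in ("lid_bar","stay_tab") for r in bot.landmark_of(t,n)[:2]])
s=bot.sense(); print(s["clock"],s["tcp_pos"],s["ft_force"],s["gripper_width"])
a=bot.grab_frame("scene")["image"].astype(int)
d=np.abs(a-f["image"]) if n=="scene" else None
E
```

```text
[('lid_bar', array([222.1, 195.6]), 0.72)]
[('lid_bar', array([260.4, 211.2]), 0.85), ('stay_tab', array([266., 145.]), 0.45)]
16.8 [ 0.62136675 -0.37960267  0.27720748] [-0.42909991 -0.13753329 -0.65693373] 7.2798961335898846e-06
```

View pics/o_scene.png

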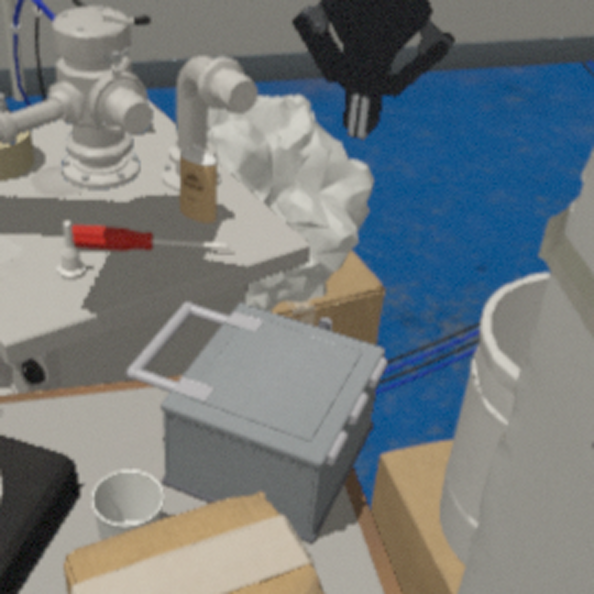

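View pics/o_top.png

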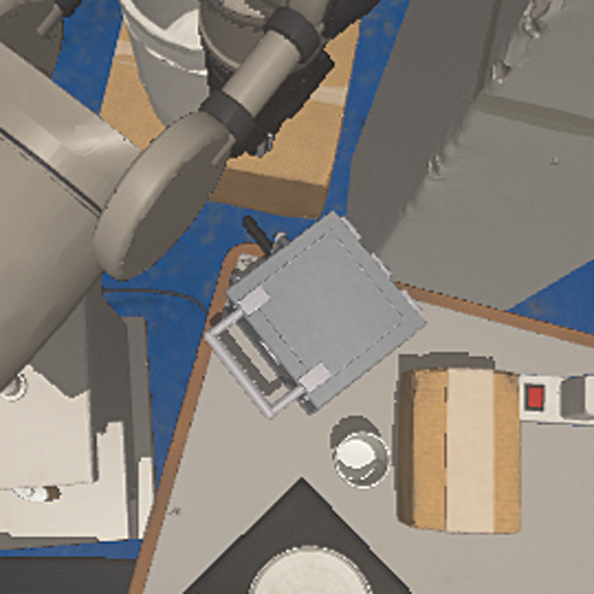

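```bash
python3 - <<'E'
from h import *
a=cv2.imread("pics/a_scene.png").astype(int)
f=bot.grab_frame("scene")["image"].astype(int)
d=np.abs(f-a).mean(2)[170:245,195:330]; print(d.mean(),(d>25).sum(),d.max())
print(bot.sense()["ft_force"],bot.finish_job())
E
```

```text
7.307325102880659 643 86.0
the job is handed in; nothing more can be done
[ 0.61696234 -0.27703131 -0.10350606] None
```

I raised the lid by its bar until the stay locked and took the gripper away. Then I pressed the thumb tab until the stay folded, let the lid sink shut and handed the job in. It gives no verdict, and I had no direct reading of the knee angle.

- **Locked open:** after the gripper lifted clear, the lid stood by itself with wrist force near zero. The bar and tab were within about 3 pixels of where they should sit when locked.
- **Tab press:** about 9 N was measured at the press. Afterwards both cameras showed the lid partly lowered and on its way down.
- **Shut:** I waited about 6 s after the press. Both cameras then showed the lid flat. The network placed the bar within about 1.5 pixels of its calculated shut position in each view, and the tab within about 2 pixels in the top view. The gripper was clear at about 0.28 m high, touching nothing.

**Inconclusive check:** I compared the last picture with the first around the case, and 643 pixels differed noticeably (mean difference 7). I handed the job in within the same script, so I never looked into it. Moving arm shadows are a likely cause, but I didn't confirm that.

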